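# Clip the key block onto the trolley's snap hook

## Robot

A 6-joint arm with a two-finger parallel gripper is mounted at the origin on a cart in front of the work surface, level with it; the furniture and walls round the work are solid. World frame = base frame: x ahead of the robot, y to its left, z up, the work surface at z = 0. Lengths are in m, angles in rad, forces in N, time in s.
With the tool pointing down it reaches from about 0.3 to 0.775 m from the base axis. Payload 14.6 kg.
Tool frame: the origin (TCP) lies on the centre line of the jaws, within the pads' length; the fingertips stand 19 mm ahead of it and the grasp point (between the pads) is the TCP; z points along the fingers, x is the direction in which the jaws open and shut, and the axes are right-handed (so a half turn about z gives the same grasp; the last joint's range is limited). The gripper opens to 94 mm and grips with 3 to 60 N. Pads are 16 mm wide; open, the fingers measure 119 mm over their backs; the gripper's body (75 mm by 177 mm) begins 78 mm behind the grasp point.
Start: joints at [1.084, 0.3, 1.521, -0, 1.321, -0.067], TCP at [0.224, 0.502, 0.224] pointing down, gripper open.
Joint ranges: [-3.03, 3.03], [-0.79, 2.21], [0.23, 2.52], [-1.04, 4.18], [0, 3.07], [-2.55, 2.55]. Speed limits (rad/s): [2.22, 2.22, 2.57, 3.14, 3.14, 3.14].

## Interface

Orientations are given as [roll, pitch, yaw] about the fixed x, y, z axes, in that order (R = Rz(yaw) Ry(pitch) Rx(roll)).
In Python, from station import ctrl, imaging gives the robot as it stands.
- The arm moves only by the shell command python3 -m handwheel 'ROWS' [OPENING] [FORCE]. ROWS is JSON, a list that holds one entry, the list of rows, each a list of 4 numbers: the shift along the tool's x, y, z in m, then the turn about the tool's z in rad. A call has 1 to 10 rows; each row shifts and turns the pose as measured when the row begins, along the tool's axes as they then stand; what a row does not reach is not made up. A row lasts 1/10 s, in which the tool goes at most 50 mm and 8.59 degrees, less where a joint would pass 70% of its speed; a pose out of reach is approached as far as the arm can. A call is refused whole if a number of a shift passes 0.05 or a number of a turn 0.15, either way. A call with a gripper value outside its range is refused whole. OPENING is the finger opening in m, from 0 to 0.094, set as the call begins (- or left out, the last holds). The fingers move at their own pace and stop on an object; FORCE is the grip in N (left out, the last holds). Time passes only in rows, so rows that do not move let the fingers close. It gives the time, the measured TCP pose, the force and the opening at its end, in the units of the state.
- ctrl.get_obs(): the state, without advancing time (a new reading comes with each control period).
- imaging.camera(name): name is "scene" or "top"; returns the picture (480x640x3 uint8, red, green, blue); there is no depth.
- imaging.camera_model(name): a dict with "camera_matrix" (3x3 intrinsics, pixels), "k1" (the pictures are not rectified: a ray, as slopes to the right and down, at radius r is drawn at 1 + k1 r^2 times it, then the intrinsics apply), "position" and "attitude" of the camera in the world. Camera axes: x right, y up, looking along -z (the intrinsics and any distortion apply to the point x, -y, -z); pixel columns grow to the right and rows downward; lengths in m; the calibration is good to about 2 mm. A picture is of the moment at which its call begins. camera_model takes no time and is no camera call.
- ctrl.hand_in(): hands the job in, once; it reports no verdict.
The state is a dict: "time_s": time; "qpos": joint angles; "joint_vel": joint speeds; "tau": joint torques, N m; "ee_pos": TCP position; "eef_rot": TCP orientation; "force": force on the tool from outside, world axes, zero at the start; "moment": the same for the moment, N m; "grip_width": finger opening in m.
Only numpy, scipy, OpenCV 4.12 (cv2) and the standard library are available. Lean on these libraries where they do the work, as an engineer would, in place of code of your own. Each camera call takes 0.05 s, during which the arm holds its last target. There are 200 camera calls.

## Task

Clip the wooden key block that has the big steel eye onto the snap hook, the upright hook with the sprung gate: push its eye down over the hook's nose, past the gate, until the gate has snapped shut above the eye and the block lies flat on the trolley, then let go. Leave the other key block where it is; the plain hook without a gate stays empty.

Things in the scene. Friction and masses are not known exactly. Their poses are not given: they have to be found in the camera images.
- key_grip (a point): centre (14 mm above its underside) of the loose key block to be clipped: a plain wooden block 60 mm long (its x), 26 mm wide (its y) and 28 mm high (its z), about 70 g, lying flat; grip it across its 26 mm width. A big steel ring, the eye, stands out from the +x end. It starts left or right on the trolley with the eye pointing roughly away from the robot.
- key_eye (a point): centre of the eye of that block, 58 mm along its +x from the block's centre and 18 mm above its underside. The eye is a flat-lying (horizontal) ring of 6 mm round bar, 44 mm inside and 56 mm outside diameter, rigidly fixed to the block.
- spare_grip (a point): centre of the other wooden key block, of the same size but with only a tiny steel loop (17 mm outside) at its end; a bystander.
- snap_nose (a point): top of the snap hook's nose post (8 mm round bar, vertical), on its axis, 72 mm above the trolley. +x points from the nose to the hook's spine, roughly away from the robot; z is up. Centre the eye on this axis with the block on the -x side and push straight down: the eye's far edge meets the gate half-way along, opens it and passes; 12 mm off any way still works.
- gate (a joint): angle of the snap hook's gate, a flat steel bar 43 mm long and 9 mm wide, hinged at the spine with its free tip at the nose: 0 = shut (level), grows to 1.45 as its tip is pushed down into the U. A spring shuts it again (about 1 to 4 N at the eye to push it open); it snaps shut when the eye is below its tip, at the latest with the block down on the trolley.
- plain_nose (a point): top of the front post of the plain hook: an upright U on a base plate of the same shape, both legs 72 mm high, without gate; a bystander.
- snap_spine (a point): top of the snap hook's spine, 84 mm high, 54 mm behind the nose along +x. The hook is a fixed upright U of 8 mm steel bar; the bottom of the U is 10 mm high. Its 6 mm thick base plate (86 x 42 mm) reaches from 10 mm in front of the nose to 76 mm behind it. The gate bridges the gap between spine and nose at 72 mm height.
Mind the look-alikes: they are no part of the job. Leave any blue look-alike of the part that bears key_grip alone.

How it is judged:
By the outcome, as a careful person would: the job done as asked, in the order asked, and still so for the second after the job is handed in, with the robot touching nothing.
It also fails if it takes over 38 s, if anything falls off the work surface, if the arm or the gripper's body presses on something with over 40 N, if the wrist force passes 120 N, or if a joint passes its speed limit or range.

## Working session

There is one attempt and no reset: what is moved stays moved. The work goes in short steps, Python scripts to look and compute and a shell command to move; the robot and the scene stay as the last step left them, time stands still between calls to the robot, and variables do not carry over. Pictures are saved under pics/ and viewed, about 8 in all and at most 12, crops included, and the job is handed in when it is done.

```bash
mkdir -p pics; python3 - <<'E'
from station import ctrl, imaging
import cv2
for n in("scene","top"):
    im=imaging.camera(n); cv2.imwrite(f"pics/{n}0.png",im[:,:,::-1]); print(imaging.camera_model(n))
print(ctrl.get_obs())
E
```

```text
{'camera_matrix': array([[579.70135389,   0.        , 318.33452106],
       [  0.        , 579.70135389, 238.20042381],
       [  0.        ,   0.        ,   1.        ]]), 'k1': 0.04765016274904762, 'position': array([-0.22519692, -0.60455876,  0.53773525]), 'attitude': array([ 1.12809285, -0.02147471, -0.85567923])}
{'camera_matrix': array([[557.51368411,   0.        , 304.31336364],
       [  0.        , 557.51368411, 236.47776756],
       [  0.        ,   0.        ,   1.        ]]), 'k1': -0.16520634190311695, 'position': array([0.31684098, 0.00780019, 1.17693879]), 'attitude': array([ 0.17554285,  0.00967119, -1.57126342])}
{'time_s': 0.1, 'qpos': array([ 1.08441560e+00,  3.00409240e-01,  1.52151658e+00, -3.81656858e-05,
        1.32068811e+00, -6.65990007e-02]), 'joint_vel': array([-0.00168495, -0.0014739 , -0.00196997, -0.00050467,  0.00027938,
        0.00076978]), 'tau': array([ 2.23722054e-03, -5.32651806e+01, -3.53275144e+01,  7.10355537e-02,
        2.35978479e-02, -9.18530054e-05]), 'ee_pos': array([0.22406949, 0.50205429, 0.22394753]), 'eef_rot': array([-3.14156157e+00,  1.02147944e-03,  1.15102408e+00]), 'force': array([-0.36208284, -0.6352973 ,  0.37937004]), 'moment': array([-0.03679126,  0.01893002,  0.01027551]), 'grip_width': 0.09419852817691725}
```

View pics/scene0.png

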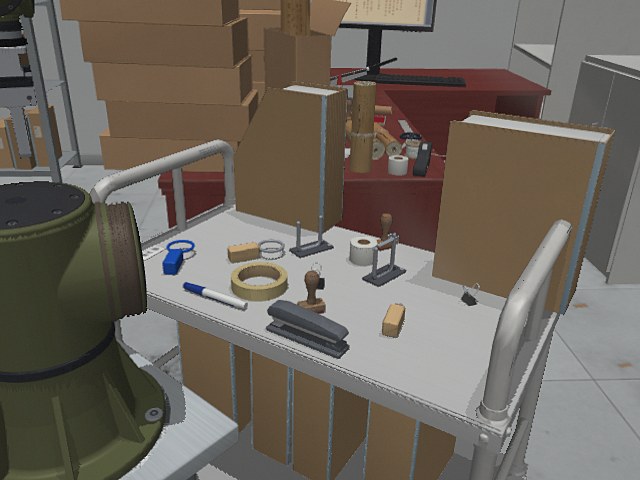

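View pics/top0.png

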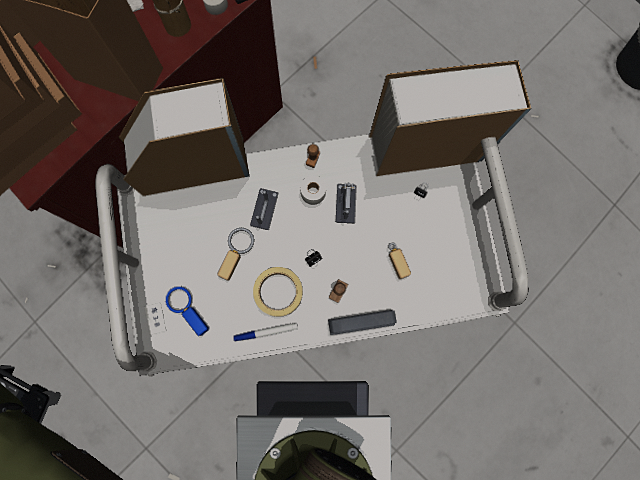

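Scene: wooden key with the big eye is at about (243,252), eye (271,248), and the gated hook at about (385,258). Top: key (230,264), eye (241,240), spare (400,263), hooks (264,208) and (346,203). I'll enlarge both.

```bash
python3 - <<'E'
import cv2
for n,x,y,w,h,s in(("top",210,170,160,120,5),("scene",220,205,200,90,4)):
    c=cv2.resize(cv2.imread(f"pics/{n}0.png")[y:y+h,x:x+w],None,fx=s,fy=s,interpolation=cv2.INTER_CUBIC); cv2.imwrite(f"pics/{n}0c.png",c)
E
```

```text
(no output)
```

View pics/top0c.png

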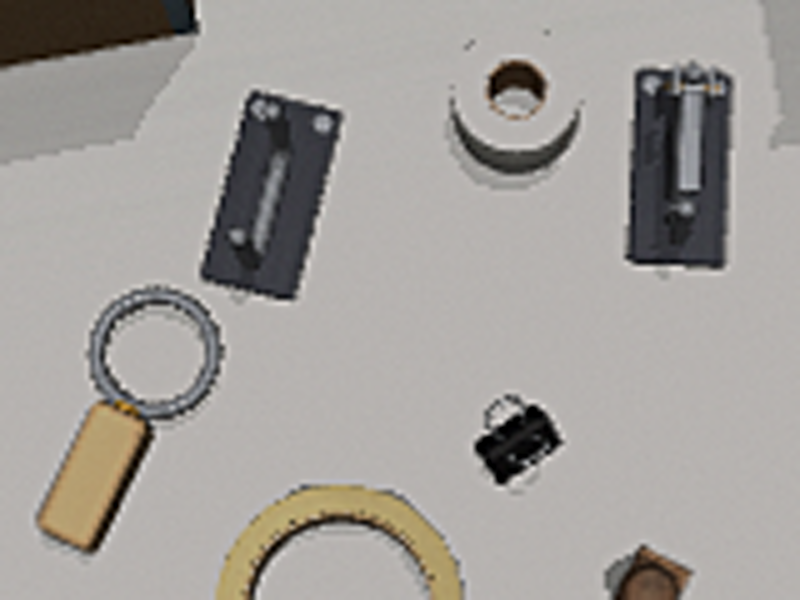

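View pics/scene0c.png

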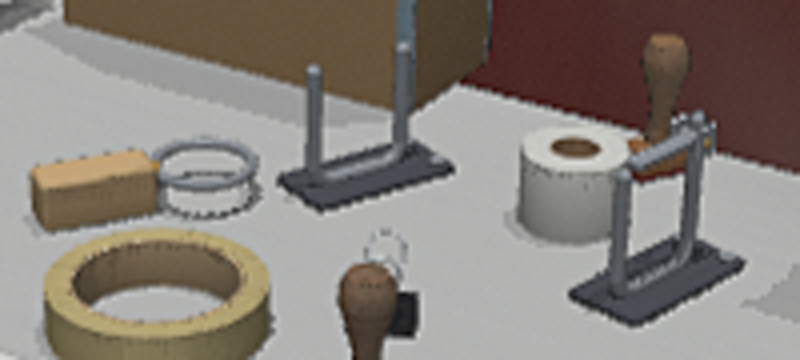

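Top crop: ring centre (157,353), block top centre (96,476), snap nose top (685,208), spine (692,72). The right-hand hook has the gate. Scene crop: ring (206,164), block top (93,170), nose (622,174), spine (698,122). Next I triangulate these.

```bash
cat > h.py <<'E'
import numpy as np, cv2
from scipy.spatial.transform import Rotation as R
from station import ctrl, imaging
def ray(n,px):
    m=imaging.camera_model(n);K=m["camera_matrix"]
    d=(np.array(px)-K[:2,2])/K[0,0]; s=d.copy()
    for _ in range(20): s=d/(1+m["k1"]*(s@s))
    v=R.from_euler("xyz",m["attitude"]).apply([s[0],-s[1],-1]); return m["position"],v/np.linalg.norm(v)
def tri(a,b):
    A=np.zeros((3,3));c=np.zeros(3)
    rs=[ray("top",a),ray("scene",b)]
    for o,v in rs:
        P=np.eye(3)-np.outer(v,v);A+=P;c+=P@o
    x=np.linalg.solve(A,c); return x,[round(1e3*np.linalg.norm(np.cross(x-o,v)),1) for o,v in rs]
def onz(n,px,z):
    o,v=ray(n,px);return o+v*(z-o[2])/v[2]
T=lambda u,v:((u+.5)/5+210-.5,(v+.5)/5+170-.5)
S=lambda u,v:((u+.5)/4+220-.5,(v+.5)/4+205-.5)
E
python3 - <<'E'
from h import *
np.set_printoptions(precision=4,suppress=True)
P={}
for n,t,s,z in(("ring",(157,353),(206,164),.018),("block",(96,476),(93,170),.028),("nose",(685,208),(622,174),.072),("spine",(692,72),(698,122),.084)):
    print(n,*tri(T(*t),S(*s)),onz("top",T(*t),z),onz("scene",S(*s),z))
b=[onz("top",T(*c),.028) for c in((100,403),(150,428),(92,550),(40,525))]
print(np.array(b)); d=(b[0]+b[1]-b[2]-b[3])/2;print(np.linalg.norm(d),np.arctan2(d[1],d[0]))
bp=[onz("top",T(*c),.006) for c in((638,70),(733,74),(722,268),(627,264))]
print(np.array(bp)); d=(bp[0]+bp[1]-bp[2]-bp[3])/2;print(np.linalg.norm(d),np.arctan2(d[1],d[0]))
E
```

```text
ring [0.5154 0.152  0.0188] [np.float64(1.1), np.float64(1.1)] [0.5147 0.1529 0.018 ] [0.5173 0.1525 0.018 ]
block [0.4616 0.1761 0.0265] [np.float64(0.6), np.float64(0.6)] [0.461  0.1762 0.028 ] [0.4601 0.1735 0.028 ]
nose [ 0.5655 -0.0679  0.0701] [np.float64(0.4), np.float64(0.4)] [ 0.5648 -0.0675  0.072 ] [ 0.5627 -0.0703  0.072 ]
spine [ 0.6205 -0.0712  0.0787] [np.float64(0.6), np.float64(0.6)] [ 0.6186 -0.0704  0.084 ] [ 0.6113 -0.0777  0.084 ]
[[0.4918 0.1752 0.028 ]
 [0.4812 0.154  0.028 ]
 [0.4301 0.1773 0.028 ]
 [0.4405 0.1993 0.028 ]]
0.05647209184684628 -0.43321032815504273
[[ 0.6411 -0.0525  0.006 ]
 [ 0.6393 -0.0938  0.006 ]
 [ 0.5532 -0.0875  0.006 ]
 [ 0.555  -0.0467  0.006 ]]
0.0862526758812405 -0.06997425295304915
```

Both views agree: the key's block centre is (0.461,0.1765) at yaw -0.425, so the tool yaw of 1.15 already suits it. The nose is at (0.564,-0.068) with hook yaw -0.07. I'll rise to clear the cart's handle, then go over.

```bash
python3 -m handwheel '[[[0,0,-0.04,0],[0,0,-0.04,0],[-0.005,0.01,-0.02,0],[-0.02,0.035,0,0],[-0.02,0.035,0,0],[-0.02,0.035,0,0],[-0.02,0.035,0,0],[-0.02,0.035,0,0],[-0.02,0.035,0,0],[-0.02,0.035,0,0]]]' 0.05 40
```

```text
time_s: 1.1
ee_pos: [0.4006, 0.2593, 0.3252]
eef_rot: [-3.14, 0.008, 1.158]
force: [0.9, 0.5, -0.1]
grip_width: 0.0498
```

```bash
cat > go.py <<'E'
import sys; from h import *
# remaining shift in tool axes to x y z yaw
o=ctrl.get_obs(); r=R.from_euler("xyz",o["eef_rot"]); g=list(map(float,sys.argv[1:]))
d=r.inv().apply(np.array(g[:3])-o["ee_pos"])
print(np.round(d,4),"turn",round(o["eef_rot"][2]-g[3],4),"rot",np.round(o["eef_rot"],3),"F",np.round(o["force"],1),"w",o["grip_width"],"t",o["time_s"])
E
python3 go.py 0.461 0.1765 0.1 1.146
```

```text
[-0.0499  0.0887  0.2256] turn 0.0124 rot [-3.14   0.008  1.158] F [ 0.9  0.5 -0.1] w 0.049814338154559414 t 1.1
```

```bash
python3 -m handwheel '[[[-0.012,0.022,0,0.01],[-0.012,0.022,0,0],[-0.012,0.022,0,0],[-0.012,0.022,0.02,0],[0,0,0.04,0],[0,0,0.04,0],[0,0,0.04,0],[0,0,0.04,0],[0,0,0.03,0],[0,0,0,0]]]'; python3 go.py 0.461 0.1765 0.024 1.146; python3 - <<'E'
from h import *
c=imaging.camera("top")[200:300,180:300]; cv2.imwrite("pics/a.png",cv2.resize(c,None,fx=5,fy=5,interpolation=2)[:,:,::-1])
E
```

```text
time_s: 2.1
ee_pos: [0.4639, 0.1687, 0.107]
eef_rot: [-3.14, 0.009, 1.14]
force: [1.0, 0.1, 0.4]
grip_width: 0.05
[ 0.0067 -0.0058  0.0829] turn -0.0056 rot [-3.14   0.009  1.14 ] F [1.  0.1 0.4] w 0.049954180557664624 t 2.1
```

View pics/a.png

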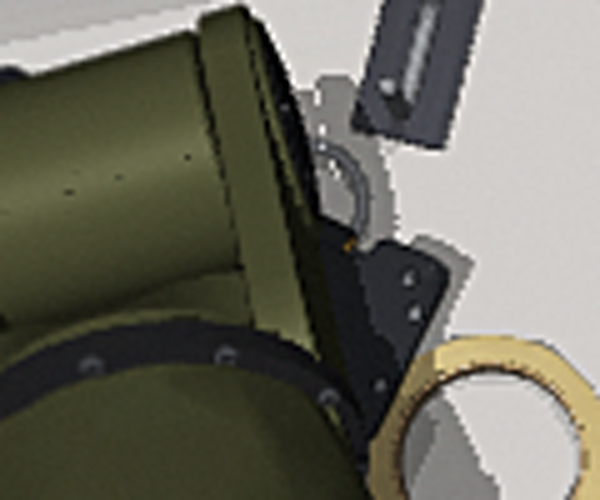

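The arm hides the block from above, but the hook, tape and eye are all undisturbed. I'll correct the offset, descend and grip.

```bash
python3 -m handwheel '[[[0.007,-0.006,0,-0.006],[0,0,0,0],[0,0,0.025,0],[0,0,0.025,0],[0,0,0.02,0],[0,0,0.008,0],[0,0,0,0]]]'; python3 go.py 0.461 0.1765 0.024 1.146
```

```text
time_s: 2.85
ee_pos: [0.4682, 0.1815, 0.04]
eef_rot: [3.128, -0.005, 1.149]
force: [-0.6, 0.6, -0.7]
grip_width: 0.0503
[-0.0075 -0.0047  0.0159] turn 0.0031 rot [ 3.128 -0.005  1.149] F [-0.6  0.6 -0.7] w 0.050328182738261416 t 2.85
```

```bash
python3 -m handwheel '[[[-0.007,-0.004,0,0.003],[0,0,0,0],[0,0,0,0]]]'; python3 go.py 0.461 0.1765 0.024 1.146
```

```text
time_s: 3.15
ee_pos: [0.4625, 0.1769, 0.0431]
eef_rot: [3.124, -0.008, 1.146]
force: [-0.9, 0.2, 0.5]
grip_width: 0.05
[-0.0011 -0.0016  0.0191] turn 0.0001 rot [ 3.124 -0.008  1.146] F [-0.9  0.2  0.5] w 0.04997091945789799 t 3.15
```

```bash
python3 -m handwheel '[[[-0.001,-0.001,0.008,0],[0,0,0.008,0],[0,0,0.003,0],[0,0,0,0]]]'; python3 go.py 0.461 0.1765 0.024 1.146
```

```text
time_s: 3.55
ee_pos: [0.4619, 0.1764, 0.0232]
eef_rot: [3.123, -0.009, 1.146]
force: [-0.7, -0.8, 1.4]
grip_width: 0.0498
[-0.0003 -0.0008 -0.0008] turn -0.0 rot [ 3.123 -0.009  1.146] F [-0.7 -0.8  1.4] w 0.04981153021747052 t 3.55
```

```bash
python3 -m handwheel '[[[0,0,0,0],[0,0,0,0],[0,0,0,0],[0,0,0,0],[0,0,0,0]]]' 0 50;python3 go.py 0.461 0.1765 0.024 1.146;  python3 -m handwheel '[[[0,0,-0.02,0],[0,0,-0.03,0],[0,0,-0.03,0],[0,0,-0.03,0],[0,0,-0.02,0],[0,0,0,0]]]'; python3 go.py 0.5064 -0.0639 0.15 1.501
```

```text
time_s: 4.05
ee_pos: [0.4619, 0.1765, 0.0232]
eef_rot: [3.123, -0.008, 1.146]
force: [0.1, 0.1, -0.4]
grip_width: 0.0259
[-0.0004 -0.0009 -0.0008] turn 0.0 rot [ 3.123 -0.008  1.146] F [ 0.1  0.1 -0.4] w 0.02585182232895627 t 4.05
time_s: 4.65
ee_pos: [0.4584, 0.1762, 0.1573]
eef_rot: [3.125, -0.007, 1.146]
force: [-0.9, 1.2, -0.8]
grip_width: 0.0255
[-0.199   0.1426  0.0083] turn -0.3551 rot [ 3.125 -0.007  1.146] F [-0.9  1.2 -0.8] w 0.025477215619030436 t 4.65
```

Gripped at 25.5 mm. I'll turn first, then traverse.

```bash
python3 -m handwheel '[[[0,0,0,-0.09],[0,0,0,-0.09],[0,0,0,-0.09],[0,0,0,-0.085],[0,0,0,0]]]'; python3 go.py 0.5064 -0.0639 0.15 1.501
```

```text
time_s: 5.15
ee_pos: [0.4568, 0.1756, 0.152]
eef_rot: [3.128, 0.001, 1.514]
force: [0.1, 0.9, -0.3]
grip_width: 0.0256
[-0.2363  0.0631  0.0031] turn 0.0129 rot [3.128e+00 1.000e-03 1.514e+00] F [ 0.1  0.9 -0.3] w 0.02562067013186171 t 5.15
```

```bash
python3 -m handwheel '[[[-0.03,0.008,0,0],[-0.03,0.008,0,0],[-0.03,0.008,0,0],[-0.03,0.008,0,0],[-0.03,0.008,0,0.01],[-0.03,0.008,0,0],[-0.03,0.008,0,0],[-0.015,0.004,0,0],[0,0,0,0],[0,0,0,0]]]'; python3 go.py 0.5064 -0.0639 0.15 1.501
```

```text
time_s: 6.15
ee_pos: [0.4995, -0.0613, 0.1435]
eef_rot: [3.139, 0.001, 1.477]
force: [-0.2, 0.5, 0.0]
grip_width: 0.0254
[-0.002   0.0071 -0.0065] turn -0.0236 rot [3.139e+00 1.000e-03 1.477e+00] F [-0.2  0.5  0. ] w 0.02543802479251437 t 6.15
```

```bash
python3 - <<'E'
from h import *
for n,x,y,w,h in(("top",270,160,130,100),("scene",310,150,140,110)):
    c=imaging.camera(n); cv2.imwrite(f"pics/b_{n}.png",c[:,:,::-1]); cv2.imwrite(f"pics/bc_{n}.png",cv2.resize(c[y:y+h,x:x+w],None,fx=5,fy=5,interpolation=2)[:,:,::-1])
a=[cv2.copyMakeBorder(cv2.imread(f"pics/bc_{n}.png"),0,0,0,0,0) for n in("top","scene")]
E
```

```text
(no output)
```

View pics/bc_top.png

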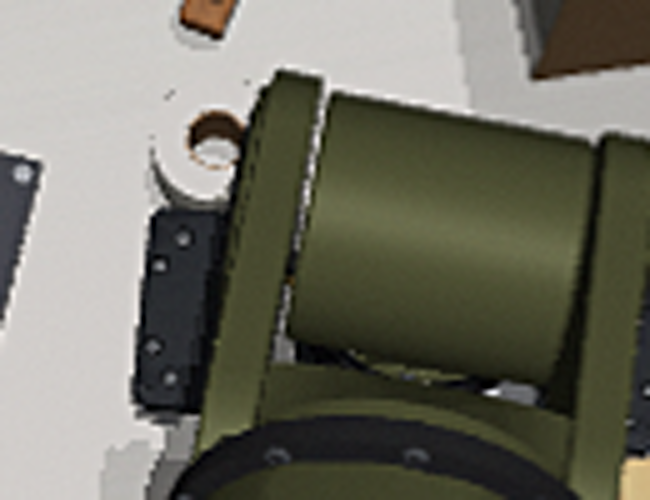

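View pics/bc_scene.png

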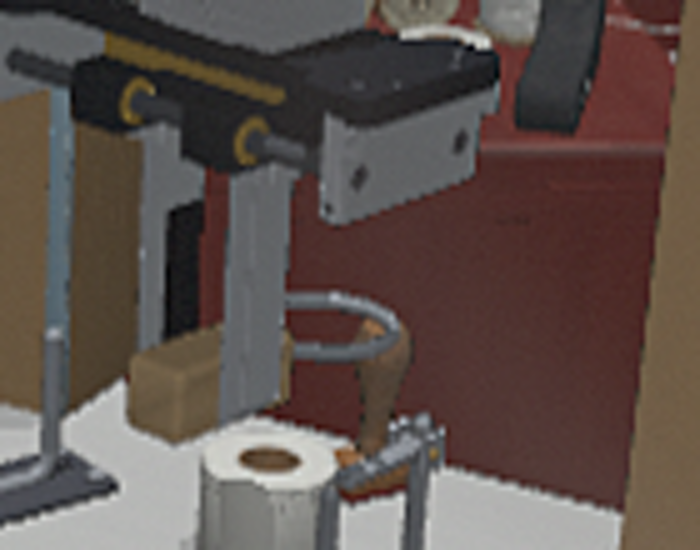

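The scene view shows the block level in the jaws, the eye at crop (345,325) above the gate, and clear space around it. I'll check the predicted eye against the picture, overlaying the projection numerically.

```bash
python3 - <<'E'
from h import *
m=imaging.camera_model("scene");K=m["camera_matrix"];r=R.from_euler("xyz",m["attitude"])
def pr(p):
    q=r.inv().apply(np.array(p)-m["position"]);s=np.array([q[:,0],-q[:,1]]).T/-q[:,2:]
    s*=1+m["k1"]*(s**2).sum(1,keepdims=True);return s*K[0,0]+K[:2,2]
o=ctrl.get_obs();y=o["eef_rot"][2];d=np.array([np.sin(y),-np.cos(y),0])
t=np.linspace(0,6.28,73)
e=o["ee_pos"]+.0572*d-[0,0,.0052]; print(e)
c=np.array([.028*np.cos(t),.028*np.sin(t),0*t]).T+e
u=(pr(c)-[310,150]+.5)*5; print("rightmost",u[u[:,0].argmax()],"top",u[:,1].min(),"bottom",u[:,1].max())
b=np.array([o["ee_pos"]+a*d+[0,0,-.0232+.028]+w*np.array([np.cos(y),np.sin(y),0]) for a,w in((-.031,.013),(-.031,-.013))])
print("rear top corners",(pr(b)-[310,150]+.5)*5)
E
python3 go.py 0.507 -0.0639 0.11 1.501
```

```text
[ 0.55654682 -0.0660136   0.13860074]
rightmost [399.63492433 330.89752979] top 295.69837369990364 bottom 357.91962122876015
rear top corners [[118.50881681 354.66306569]
 [174.35836063 378.54292908]]
[-0.0024  0.0076  0.0338] turn -0.0218 rot [3.139e+00 1.000e-03 1.479e+00] F [-0.7  0.3 -0.8] w 0.025632434507370613 t 6.25
```

Prediction and picture agree within about 2 mm. I'll align, then descend.

```bash
python3 -m handwheel '[[[-0.002,0.007,0,-0.02],[0,0,0,0],[0,0,0.012,0],[0,0,0.012,0],[0,0,0,0]]]'; python3 go.py 0.507 -0.0639 0.0235 1.501
```

```text
time_s: 6.75
ee_pos: [0.5069, -0.0613, 0.1174]
eef_rot: [3.139, 0.001, 1.503]
force: [0.3, 0.4, -0.3]
grip_width: 0.0256
[-0.0025  0.      0.0939] turn 0.0024 rot [3.139e+00 1.000e-03 1.503e+00] F [ 0.3  0.4 -0.3] w 0.02563659321387535 t 6.75
```

```bash
python3 -m handwheel '[[[-0.002,0,0.01,0],[0,0,0.012,0],[0,0,0.012,0],[0,0,0.012,0],[0,0,0,0]]]'; python3 go.py 0.507 -0.0639 0.0235 1.501
```

```text
time_s: 7.25
ee_pos: [0.5064, -0.0634, 0.0666]
eef_rot: [3.14, 0.001, 1.503]
force: [-2.3, -0.6, 1.3]
grip_width: 0.0258
[-0.0004  0.0005  0.0431] turn 0.0021 rot [3.140e+00 1.000e-03 1.503e+00] F [-2.3 -0.6  1.3] w 0.025811212834283587 t 7.25
```

The eye is now about 10 mm below the nose top. Contact force is light, 2–3 N, which fits the gate opening.

```bash
python3 -m handwheel '[[[0,0,0.012,0],[0,0,0.012,0],[0,0,0.01,0],[0,0,0.005,0],[0,0,0,0],[0,0,0,0]]]'; python3 go.py 0.507 -0.0639 0.0235 1.501
```

```text
time_s: 7.85
ee_pos: [0.5064, -0.0635, 0.0237]
eef_rot: [3.14, 0.001, 1.503]
force: [-0.1, 0.4, 0.1]
grip_width: 0.0256
[-0.0004  0.0006  0.0002] turn 0.0021 rot [3.140e+00 1.000e-03 1.503e+00] F [-0.1  0.4  0.1] w 0.02564487733793777 t 7.85
```

```bash
python3 -m handwheel '[[[0,0,0.001,0],[0,0,0,0],[0,0,0,0]]]'; python3 - <<'E'
from h import *
c=imaging.camera("scene")[190:310,320:440]; cv2.imwrite("pics/c.png",cv2.resize(c,None,fx=5,fy=5,interpolation=2)[:,:,::-1])
E
```

```text
time_s: 8.15
ee_pos: [0.5071, -0.0636, 0.0243]
eef_rot: [3.138, 0.001, 1.503]
force: [-0.3, -0.3, -1.8]
grip_width: 0.0254
```

View pics/c.png

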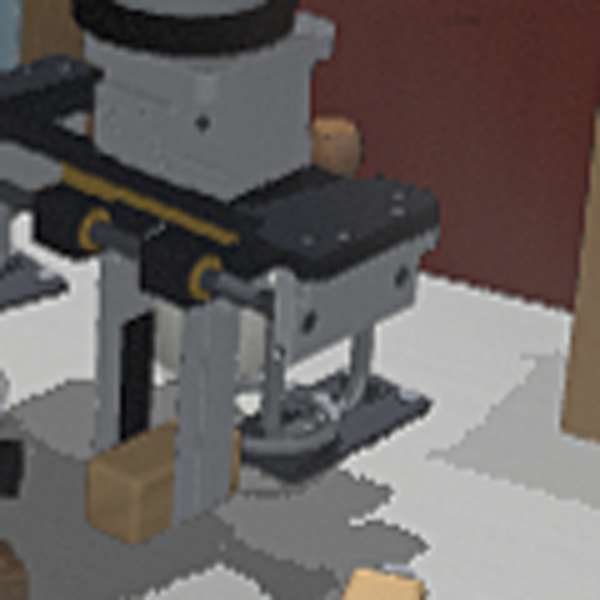

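The eye is low round the nose post and the block appears on the trolley, though the gripper hides the gate. I'll release and rise straight up.

```bash
python3 -m handwheel '[[[0,0,0,0],[0,0,0,0],[0,0,0,0],[0,0,0,0]]]' 0.045; python3 -m handwheel '[[[0,0,-0.01,0],[0,0,-0.02,0],[0,0,-0.03,0],[0,0,-0.04,0],[0,0,-0.04,0],[0,0,-0.04,0],[0.0,-0.04,0,0],[0.0,-0.04,0,0],[0.0,-0.04,0,0],[0,-0.04,0,0]]]'; python3 -m handwheel '[[[0.04,0,0,0],[0.04,0,0,0],[0.04,0,0,0],[0.04,0,0,0],[0.04,0,0,0],[0,0,0,0]]]'; python3 - <<'E'
from h import *
a=[cv2.resize(imaging.camera(n)[y:y+115,x:x+80],None,fx=5,fy=5,interpolation=2)[:,:,::-1] for n,x,y in(("top",310,175),("scene",335,205))]
cv2.imwrite("pics/d.png",np.hstack(a))
E
```

```text
time_s: 8.6
ee_pos: [0.5075, -0.0636, 0.0246]
eef_rot: [3.137, 0.001, 1.503]
force: [0.1, 0.4, -0.7]
grip_width: 0.0446
time_s: 9.6
ee_pos: [0.3442, -0.0522, 0.2174]
eef_rot: [3.132, 0.002, 1.504]
force: [-0.5, 0.4, 0.8]
grip_width: 0.0454
time_s: 10.2
ee_pos: [0.3542, 0.1525, 0.2225]
eef_rot: [3.121, 0.001, 1.495]
force: [-0.5, -0.5, 0.1]
grip_width: 0.0452
```

View pics/d.png

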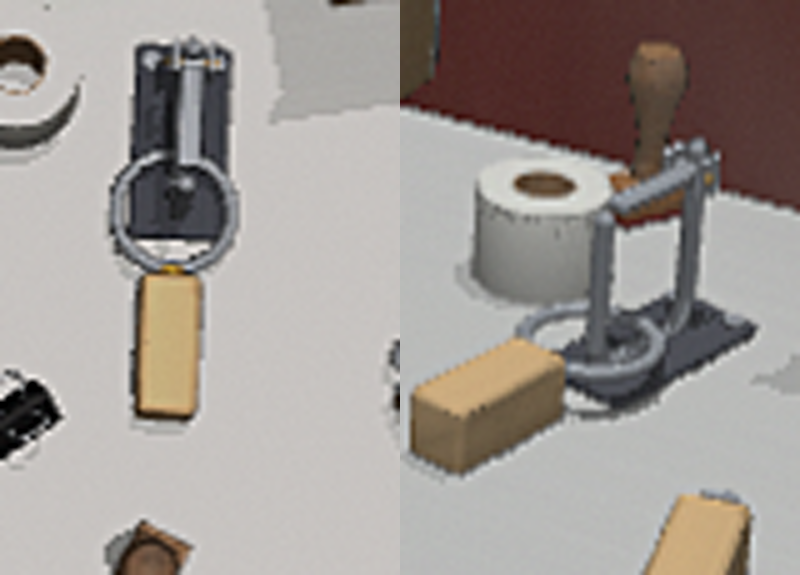

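The eye encircles the nose post, at left-panel (175,212), with the gate shut level above it, at right-panel (650,188). The block lies flat and free, and the spare is in place.

```bash
python3 -m handwheel '[[[0,0,0,0],[0,0,0,0],[0,0,0,0]]]'; python3 -c "
from station import ctrl; print(ctrl.hand_in())"
```

```text
time_s: 10.6
ee_pos: [0.3543, 0.1472, 0.2229]
eef_rot: [3.121, 0.002, 1.489]
force: [-0.5, 0.1, -0.3]
grip_width: 0.0453
the job is handed in; nothing more can be done
None
```

The wooden key block with the big eye is clipped onto the snap hook, and I handed the job in at about 10.6 s of the 38 s allowed. I gripped it across its width, carried it over, pushed the eye straight down over the nose and let go. Measured forces stayed at a few newtons in every reading.

- **Checks that passed:** In the last pictures from both cameras, the eye is round the nose post, the gate is shut level above it, and the block lies flat on the trolley. The gripper is well clear of it. The spare block is still in place.
- **Not checked at the end:** I did not view the plain hook or the blue look-alike in the last pictures, but nothing I did went near them after the first pick-up.
- **Small disagreements:** The two camera views differed by 2–3 mm for the block, eye and nose, and by about 10 mm for the spine top. I steered by the nose position and hook direction from the top view, well within the 12 mm tolerance.

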